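# Put the brass vice jaws away in the bin

## Task

Put the pair of brass vice jaw plates away: pull the blue bin out from under its little grey steel shelf as far as it goes, lay both brass plates flat on the bin's floor side by side, not overlapping and without dropping them, and then push the bin fully home under the shelf with the plates in it. Leave the steel plate and everything else on the bench where it is.

Things in the scene. Friction and masses are not known exactly. Their poses are not given: they have to be found in the camera images.
- brass_a: first brass-yellow vice jaw plate, 280 g, 110 mm long (own x) x 50 mm wide (own y) x 6 mm thick, two dark screw spots on its top, lying flat and loose on the bench; origin at the centre of its underside, z up
- brass_b: second brass-yellow vice jaw plate, the twin of the first, 110 mm long (own x) x 50 mm wide (own y) x 6 mm thick, two dark screw spots on its top, lying flat and loose on the bench; origin at the centre of its underside, z up
- steel_plate: silver-grey steel jaw plate of the same shape, which stays on the bench: 110 mm long (own x) x 50 mm wide (own y) x 6 mm thick, two dark screw spots on its top, lying flat and loose on the bench; origin at the centre of its underside, z up
- bay: fixed grey sheet-steel bay housing the blue bin: 178 mm wide (y), 92 mm high, two cheeks, a back and a flat roof, underside at 88 mm, front edge at own x = -0.07, back at +0.10. Low boxes up to 127 mm high stand on the roof from x = 0.01 back. Origin on the bench on the centre line; own -x is the open front, towards which the bin slides out
- bin (a joint): how far the bin is pulled out along the bay's own -x, m: 0 = fully home, 0.15 = out to its stop; about 2 N of sliding friction
- bin_handle (a point): middle of the blue bin's pull bow: a round bar 10 mm thick, 100 mm long across the bin (own y), 60 mm above the bench, 45 mm in front of the bin's front wall; can be pinched from above with the fingers before and behind it; its axes are the bay's
- bin_floor (a point): centre of the inner floor of the blue open-topped bin, 5 mm above the bench, moves with the bin. Inside 202 mm long (own x) x 142 mm wide (own y), walls 4 mm thick, rim 71 mm above the bench; its axes are the bay's. Pulled out to the stop, all of the inside is clear of the roof
- collar: bystander: dark steel stepped collar, 52 mm across, 34 mm high, standing loose; origin centre of underside
- spray_can: bystander: spray can with red cap, 60 mm across, 170 mm high, standing loose; origin centre of underside
- grease_jar: bystander: amber jar, 72 mm across, 80 mm high, standing loose; origin centre of underside
- wrench: bystander: steel wrench lying loose at the left near the robot, along its own x; origin centre of underside
- brush: bystander: brush lying loose at the left, along its own x; origin centre of underside
- parallel: bystander: bright steel bar 140 x 20 x 30 mm high lying loose at the right, along its own x; origin centre of underside
Not all that is in view belongs to the job. What is shaped like the brass_b but turquoise is not meant. Leave any green look-alike of the brass_a alone.

How it is judged (in metres and radians):
On the way, in this order (a step that is already met when the one before it is completed fails the run):
1. the blue bin is pulled out as far as it goes (at least 110 mm of its 150 mm) (value of joint bin above 0.11 m), for 0.2 s.
2. one brass plate lies flat on the floor of the pulled-out bin, let go (value of joint bin above 0.11 m and ((x of brass_a in the frame of bin_floor between -0.1 and 0.1 m and y of brass_a in the frame of bin_floor between -0.07 and 0.07 m and z of brass_a in the frame of bin_floor between -0.004 and 0.004 m and angle between brass_a's own z axis and vertical below 0.07 rad and contact force between the fingers and brass_a below 0.1 N) or (x of brass_b in the frame of bin_floor between -0.1 and 0.1 m and y of brass_b in the frame of bin_floor between -0.07 and 0.07 m and z of brass_b in the frame of bin_floor between -0.004 and 0.004 m and angle between brass_b's own z axis and vertical below 0.07 rad and contact force between the fingers and brass_b below 0.1 N))), for 0.2 s.
3. both brass plates lie flat on the floor of the pulled-out bin, let go (value of joint bin above 0.11 m and x of brass_a in the frame of bin_floor between -0.1 and 0.1 m and y of brass_a in the frame of bin_floor between -0.07 and 0.07 m and z of brass_a in the frame of bin_floor between -0.004 and 0.004 m and angle between each of brass_a, brass_b's own z axis and vertical below 0.07 rad and contact force between the fingers and brass_a below 0.1 N and x of brass_b in the frame of bin_floor between -0.1 and 0.1 m and y of brass_b in the frame of bin_floor between -0.07 and 0.07 m and z of brass_b in the frame of bin_floor between -0.004 and 0.004 m and contact force between the fingers and brass_b below 0.1 N), for 0.2 s.
At the end, for the whole second after the job is handed in: The bin is home (within 8 mm of closed), both brass plates lie flat inside it (each underside within 4 mm of the bin's floor, tilted less than 0.07 rad, so neither lies on the other), let go and at rest (value of joint bin below 0.008 m and x of brass_a in the frame of bin_floor between -0.1 and 0.1 m and y of brass_a in the frame of bin_floor between -0.07 and 0.07 m and z of brass_a in the frame of bin_floor between -0.004 and 0.004 m and angle between each of brass_a, brass_b's own z axis and vertical below 0.07 rad and contact force between the fingers and brass_a below 0.1 N and x of brass_b in the frame of bin_floor between -0.1 and 0.1 m and y of brass_b in the frame of bin_floor between -0.07 and 0.07 m and z of brass_b in the frame of bin_floor between -0.004 and 0.004 m and contact force between the fingers and brass_b below 0.1 N and linear speed of each of brass_a, brass_b below 0.02 m/s); the robot touches nothing.
It fails at once if the steel plate is moved by more than 30 mm (distance of steel_plate from where it was at the start of the episode above 0.03 m).
It fails at once if another loose thing on the bench is moved by more than 30 mm (distance of any of collar, spray_can, grease_jar, wrench, brush, parallel from where it was at the start of the episode above 0.03 m).
It fails at once if a brass plate is dropped into the bin (faster than 0.8 m/s within 45 mm of its floor) ((x of brass_a in the frame of bin_floor between -0.1 and 0.1 m and y of brass_a in the frame of bin_floor between -0.07 and 0.07 m and z of brass_a in the frame of bin_floor below 0.045 m and linear speed of brass_a above 0.8 m/s) or (x of brass_b in the frame of bin_floor between -0.1 and 0.1 m and y of brass_b in the frame of bin_floor between -0.07 and 0.07 m and z of brass_b in the frame of bin_floor below 0.045 m and linear speed of brass_b above 0.8 m/s)).
It also fails if it takes over 70 s, if anything falls off the work surface, if the arm or the gripper's body presses on something with over 40 N, if the wrist force passes 120 N, or if a joint passes its speed limit or range.

## Robot

A 6-joint arm with a two-finger parallel gripper is mounted at the origin on the work surface. World frame = base frame: x ahead of the robot, y to its left, z up, the work surface at z = 0. Lengths are in m, angles in degrees, forces in N, time in s.
With the tool pointing down it reaches from about 0.4 to 0.825 m from the base axis. Payload 7 kg.
Tool frame: the origin (TCP) lies on the centre line of the jaws, within the pads' length; the fingertips stand 8 mm ahead of it and the grasp point (between the pads) lies 11 mm behind it; z points along the fingers, y is the line along which they close (so a half turn about z gives the same grasp; the last joint's range is limited). The gripper opens to 88 mm and grips with 3 to 60 N. Pads are 19 mm wide; open, the fingers measure 130 mm over their backs; the gripper's body (78 mm by 193 mm) begins 47 mm behind the grasp point.
Start: joints at [90.705, 20.546, 0.682, 0, -70.136, -16.507], TCP at [0.184, 0.649, 0.235] pointing down, gripper open.
Joint ranges: [-176.03, 176.03], [-82.01, 121.73], [-58.28, 71.71], [-173.87, 95.51], [-174.79, -0.11], [-173.66, 173.66]. Speed limits (degrees/s): [136.94, 136.94, 172.46, 180, 180, 180].

## Interface

Orientations are given as [roll, pitch, yaw] about the fixed x, y, z axes, in that order (R = Rz(yaw) Ry(pitch) Rx(roll)).
In Python, from plant import ctrl, vision gives the robot as it stands. The module is installed in compiled form; this text tells all that it offers.
- The arm moves only by the tool move_arm, never from a script. Its argument "moves" is one flat list of numbers, 7 for each row, row after row: the finger opening in cm, from 0 to 8.76, then the shift along the tool's x, y, z in cm, then the turn, a rotation vector about the tool's x, y, z in rad. A call has 1 to 8 rows; each row shifts and turns the commanded pose from where the row before left it, along the tool's axes as they then stand; what a row does not reach is not made up. A row lasts 1/10 s, in which the tool goes at most 50 mm and 8.59 degrees, less where a joint would pass 70% of its speed; a pose out of reach is approached as far as the arm can. A call with a gripper value outside its range is refused whole. The fingers move at their own pace and stop on an object; the grip force is fixed at half the most. Time passes only in rows, so rows that do not move let the fingers close. It gives the time, the measured TCP pose, the force, the opening and the grip force at its end, in the units of the state.
- ctrl.get_obs(): the state, without advancing time (a new reading comes with each control period).
- vision.snapshot(name): name is "side" or "top" or "wrist"; returns (picture, depth): 400x640x3 uint8, red, green, blue; 400x640 float32, m along the optical axis (not along the pixel's ray), 0 where there is no reading.
- vision.camera_model(name): a dict with "vertical_fov" (degrees; the focal length in pixels is half the picture's height over the tangent of half this angle, whatever the lens; pixels are square), "cx", "cy" (the principal point, pixels), "D" ([k1, k2, p1, p2, k3] as OpenCV has them; the pictures are not rectified), "cam_to_world" (4x4, takes a point from camera to world coordinates). Camera axes: x right, y down, z forward; pixel columns grow to the right and rows downward; lengths in m; the calibration is good to about 2 mm. A picture is of the moment at which its call begins: read the wrist's pose just before it. camera_model takes no time and is no camera call; for the wrist camera it gives the pose at the moment of the call.
- ctrl.close_job(): hands the job in; it is judged then, once.
The state is a dict: "clock": time; "joint_pos": joint angles; "qvel": joint speeds; "tau": joint torques, N m; "tool_pos": TCP position; "orientation": TCP orientation; "force": force on the tool from outside, world axes, zero at the start; "moment": the same for the moment, N m; "opening": finger opening in m; "gripper_force": force on a finger pad.
Only numpy, scipy, OpenCV 4.12 (cv2) and the standard library are available. Lean on these libraries where they do the work, as an engineer would, in place of code of your own. Each camera call takes 0.05 s, during which the arm holds its last target. There are 200 camera calls.

## Working session

There is one attempt and no reset: what is moved stays moved. The work goes in short steps, Python scripts to look and compute and a tool call to move; the robot and the scene stay as the last step left them, time stands still between calls to the robot, and variables do not carry over. Pictures are saved under pics/ and viewed, at most 10 in all, crops included, and the job is handed in when it is done.

Besides the shell and the picture viewer there is one more tool, called after "Request:" as name(argument=value, ...), one argument or row to a line, values as JSON. move_arm: Moves the arm, as the interface text tells. Its arguments: {"type":"object","properties":{"moves":{"type":"array"}},"required":["moves"]}

```bash
mkdir -p pics; cat > h.py <<'E'
from plant import ctrl, vision
import numpy as np, cv2
def K(m):
    f=200/np.tan(np.radians(m["vertical_fov"])/2)
    return np.array([[f,0,m["cx"]],[0,f,m["cy"]],[0,0,1.]])
def snap(n,fn=None):
    m=vision.camera_model(n); p,d=vision.snapshot(n)
    if fn: cv2.imwrite("pics/"+fn,p[:,:,::-1])
    return p,d,m
def cloud(d,m):
    v,u=np.mgrid[0:400,0:640]
    q=cv2.undistortPoints(np.stack([u,v],-1).reshape(-1,1,2).astype(np.float64),K(m),np.array(m["D"],float)).reshape(400,640,2)
    P=np.dstack([q[...,0]*d,q[...,1]*d,d]); T=np.array(m["cam_to_world"])
    W=P@T[:3,:3].T+T[:3,3]; W[d==0]=np.nan; return W
E
python3 - <<'E'
from h import *
for n in("top","side"):
    p,d,m=snap(n,n+"0.png"); np.savez(n+"0.npz",p=p,W=cloud(d,m))
print(ctrl.get_obs())
E
```

```text
{'clock': 0.1, 'joint_pos': array([ 9.07066970e+01,  2.05870382e+01,  6.37996854e-01, -1.74434475e-02,
       -7.01342763e+01, -1.65052757e+01]), 'qvel': array([-0.13448937, -0.07865389,  0.08534407,  0.10833536,  0.04215032,
        0.08167559]), 'tau': array([-1.14079296e-03, -5.84164453e+01,  2.93752688e+01,  7.01542765e+00,
        1.02698343e-02, -4.39613257e-05]), 'tool_pos': array([0.18370234, 0.64908   , 0.23371279]), 'orientation': array([ 1.79915456e+02, -7.94994123e-03, -1.58045124e+01]), 'force': array([ 0.1993993 ,  0.07661675, -0.2738612 ]), 'moment': array([ 0.01333856, -0.00854784, -0.06637231]), 'gripper_force': 0.0, 'opening': 0.08761200521046171}
```

View pics/top0.png

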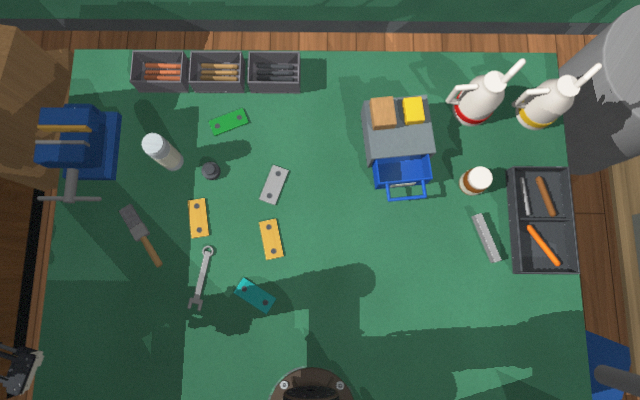

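View pics/side0.png

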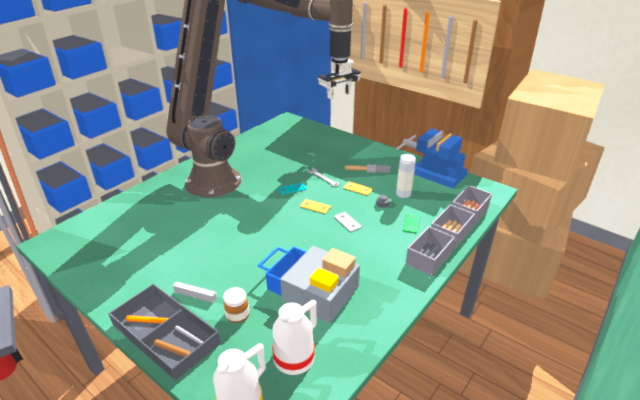

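The top view shows the brass plates at (199,218) and (271,239), the steel plate at (274,185), and the bay at (398,140) with its handle bow at about (406,196). The bay is slightly rotated. Next I'll measure these.

```bash
python3 - <<'E'
from h import *
z=np.load("top0.npz");p=z["p"];W=z["W"]
hsv=cv2.cvtColor(p,cv2.COLOR_RGB2HSV)
v,u=np.mgrid[0:400,0:640]
def rep(name,mask):
    P=W[mask];P=P[~np.isnan(P[:,0])]
    r=cv2.minAreaRect(P[:,:2].astype(np.float32)*1000)
    b=cv2.boxPoints(r);e=[b[1]-b[0],b[2]-b[1]];l=max(e,key=np.linalg.norm)
    print(name,len(P),"c",np.round(r[0],1),"size",np.round(r[1],1),"long yaw",round(np.degrees(np.arctan2(l[1],l[0]))%180,1),"z",np.round(np.percentile(P[:,2],[5,50,95]),3))
yel=(hsv[...,0]>12)&(hsv[...,0]<32)&(hsv[...,1]>120)&(hsv[...,2]>120)
box=lambda a,b,c,d:(u>=a)&(u<=b)&(v>=c)&(v<=d)
rep("L",yel&box(180,220,190,245)); rep("R",yel&box(250,295,210,265))
blue=(hsv[...,0]>105)&(hsv[...,0]<125)&(hsv[...,1]>150)
rep("bin",blue&box(360,445,140,210))
Z=W[...,2]
rep("bow",blue&box(375,435,178,210)&(Z>0.045))
rep("binrim",blue&box(360,445,140,210)&(Z>0.06))
rep("roof",box(355,440,90,180)&(Z>.085)&(Z<.1))
rep("steel",box(255,292,160,208)&(Z>.003)&(Z<.012)&(hsv[...,1]<60))
rep("jar",box(455,495,160,200)&(Z>.04))
rep("par",box(465,505,205,270)&(Z>.02))
rep("collar",box(195,225,155,185)&(Z>.01))
rep("wrench",box(185,217,242,312)&(Z>.004))
E
```

```text
L 616 c [520.7 329.4] size [109.7  53. ] long yaw 9.6 z [0.001 0.006 0.009]
R 624 c [462.2 118.4] size [109.7  50.3] long yaw 12.6 z [0.002 0.006 0.009]
bin 1760 c [ 636.7 -252. ] size [138.3 150.7] long yaw 96.2 z [0.002 0.008 0.071]
bow 385 c [ 595.6 -252.6] size [149.8  63.6] long yaw 89.3 z [0.051 0.065 0.073]
binrim 431 c [ 627.2 -253. ] size [119.1 150.7] long yaw 96.1 z [0.061 0.066 0.074]
roof 2559 c [ 768.6 -237.9] size [171.3 179.8] long yaw 96.2 z [0.089 0.092 0.096]
steel 577 c [619.6 114.8] size [ 51.3 112.1] long yaw 160.4 z [0.004 0.006 0.01 ]
jar 604 c [ 626.4 -456.4] size [67.  66.6] long yaw 72.6 z [0.047 0.079 0.083]
par 434 c [ 469.2 -487.6] size [140.1  23.1] long yaw 20.0 z [0.023 0.03  0.034]
collar 260 c [658.8 296.1] size [49.4 51.1] long yaw 177.0 z [0.017 0.024 0.036]
wrench 451 c [358.9 312.1] size [190.  84.] long yaw 6.3 z [0.004 0.007 0.011]
```

```bash
cat >> h.py <<'E'
def plan(xyz,yaw,n,frm=None):
    """constant row repeated n times that brings tool to world xyz, yaw(deg), tool pointing down"""
    o=ctrl.get_obs(); p,y=(o["tool_pos"],o["orientation"][2]) if frm is None else frm
    dy=np.radians((yaw-y+180)%360-180); D=np.array(xyz)-p
    A=np.zeros((2,2))
    for k in range(n):
        a=np.radians(y)+dy*k/n
        A+=np.array([[np.cos(a),np.sin(a)],[np.sin(a),-np.cos(a)]])
    d=np.linalg.solve(A,D[:2])*100
    print("n",n,"row dx,dy,dz cm",np.round([*d,-D[2]*100/n],2),"rz",round(-dy/n,4), "step cm",round(np.hypot(*d),2))
E
python3 -c "
from h import *
plan([.573,-.259,.2],-83.8,24)"
```

```text
n 24 row dx,dy,dz cm [4.14 1.38 0.14] rz 0.0494 step cm 4.37
```

Request:
move_arm(
  moves=[8.7,4.14,1.38,0.14,0,0,0.0494,8.7,4.14,1.38,0.14,0,0,0.0494,8.7,4.14,1.38,0.14,0,0,0.0494,8.7,4.14,1.38,0.14,0,0,0.0494,8.7,4.14,1.38,0.14,0,0,0.0494,8.7,4.14,1.38,0.14,0,0,0.0494,8.7,4.14,1.38,0.14,0,0,0.0494,8.7,4.14,1.38,0.14,0,0,0.0494],
)

```text
clock: 0.9
tool_pos: [0.4336, 0.4063, 0.2229]
orientation: [180.0, -0.0, -38.6]
force: [-0.2, 0.5, -0.3]
opening: 0.0868
gripper_force: 0.0
```

Request:
move_arm(
  moves=[8.7,4.14,1.38,0.14,0,0,0.0494,8.7,4.14,1.38,0.14,0,0,0.0494,8.7,4.14,1.38,0.14,0,0,0.0494,8.7,4.14,1.38,0.14,0,0,0.0494,8.7,4.14,1.38,0.14,0,0,0.0494,8.7,4.14,1.38,0.14,0,0,0.0494,8.7,4.14,1.38,0.14,0,0,0.0494,8.7,4.14,1.38,0.14,0,0,0.0494],
)

```text
clock: 1.7
tool_pos: [0.5696, 0.0873, 0.2118]
orientation: [180.0, 0.0, -61.2]
force: [1.3, -0.3, 0.3]
opening: 0.087
gripper_force: 0.0
```

Request:
move_arm(
  moves=[8.7,4.14,1.38,0.14,0,0,0.0494,8.7,4.14,1.38,0.14,0,0,0.0494,8.7,4.14,1.38,0.14,0,0,0.0494,8.7,4.14,1.38,0.14,0,0,0.0494,8.7,4.14,1.38,0.14,0,0,0.0494,8.7,4.14,1.38,0.14,0,0,0.0494,8.7,4.14,1.38,0.14,0,0,0.0494,8.7,4.14,1.38,0.14,0,0,0.0494],
)

```text
clock: 2.5
tool_pos: [0.5724, -0.2595, 0.2005]
orientation: [180.0, 0.0, -83.8]
force: [0.3, 0.0, 0.1]
opening: 0.0869
gripper_force: 0.0
```

```bash
python3 - <<'E'
from h import *
print(ctrl.get_obs()["tool_pos"],ctrl.get_obs()["orientation"])
p,d,m=snap("wrist","w1.png"); W=cloud(d,m)
np.savez("w1.npz",p=p,W=W)
hsv=cv2.cvtColor(p,cv2.COLOR_RGB2HSV)
blue=(hsv[...,0]>105)&(hsv[...,0]<125)&(hsv[...,1]>150)&(W[...,2]>.045)&(W[...,2]<.08)
# in bay frame, origin guess
c,s=np.cos(np.radians(6.2)),np.sin(np.radians(6.2)); R=np.array([[c,s],[-s,c]])
P=W[blue]; q=(P[:,:2]-[.7537,-.2395])@R.T
print("bay x/y percentiles",np.percentile(q[:,0],[0,1,5,50,99]),np.percentile(q[:,1],[1,99]))
b=q[(q[:,0]<-.17)&(abs(q[:,1])<.035)];print("bow",len(b),b.mean(0),b.min(0),b.max(0),np.polyfit(b[:,1],b[:,0],1))
E
```

```text
[ 0.57243012 -0.25948796  0.20047848] [ 1.79964353e+02  1.38079089e-02 -8.38467088e+01]
bay x/y percentiles [-0.18724794 -0.1871777  -0.18627645 -0.14438431 -0.07099747] [-0.07227988  0.05310524]
bow 818 [-0.18335961 -0.00067771] [-0.18723564 -0.03457764] [-0.17892421  0.03499851] [ 1.64760655e-05 -1.83359603e-01]
```

View pics/w1.png

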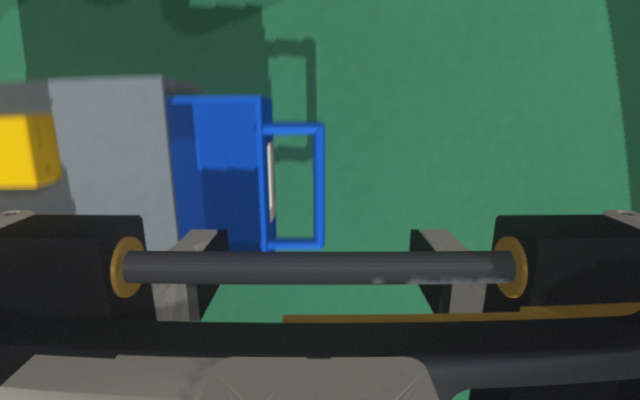

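The wrist picture shows the bow at u≈319, from v 128 to 245, centred between the fingers and aligned at 6.2°. I'll narrow the fingers and go down.

Request:
move_arm(
  moves=[3,0,0,2,0,0,0,3,0,0,2,0,0,0,3,0,0,2,0,0,0,3,0,0,1,0,0,0,3,0,0,0,0,0,0],
)

```text
clock: 3.05
tool_pos: [0.5719, -0.2575, 0.1293]
orientation: [179.8, 0.1, -83.7]
force: [-0.1, 0.2, 0.2]
opening: 0.0521
gripper_force: 0.0
```

Request:
move_arm(
  moves=[3,0,0,0,0,0,0,3,0,0,0,0,0,0,3,0,0,0,0,0,0,3,0,0,2,0,0,0,3,0,0,2,0,0,0,3,0,0,2,0,0,0,3,0,0,2,0,0,0,3,0,0,0,0,0,0],
)

```text
clock: 3.85
tool_pos: [0.5714, -0.2574, 0.0489]
orientation: [179.8, 0.1, -83.8]
force: [-0.1, -0.7, 0.8]
opening: 0.0304
gripper_force: 0.0
```

Request:
move_arm(
  moves=[0.5,0,0,0,0,0,0,0.5,0,0,0,0,0,0,0.5,0,0,0,0,0,0,0.5,0,0,0,0,0,0,0.5,0,0,0,0,0,0],
)

```text
clock: 4.35
tool_pos: [0.5735, -0.258, 0.0522]
orientation: [-179.9, -0.0, -83.7]
force: [-1.7, 1.2, 5.9]
opening: 0.0092
gripper_force: 30.0
```

Request:
move_arm(
  moves=[0.5,0,1,0,0,0,0,0.5,0,2,0,0,0,0,0.5,0,2,0,0,0,0,0.5,0,2,0,0,0,0,0.5,0,2,0,0,0,0,0.5,0,2,0,0,0,0,0.5,0,2,0,0,0,0,0.5,0,1,0,0,0,0],
)

```text
clock: 5.15
tool_pos: [0.4353, -0.2736, 0.0524]
orientation: [-179.6, -0.1, -83.7]
force: [30.0, 10.2, -14.8]
opening: 0.0088
gripper_force: 30.0
```

Request:
move_arm(
  moves=[0.5,0,0.7,0,0,0,0,0.5,0,0.3,0,0,0,0,0.5,0,0,0,0,0,0,0.5,0,0,0,0,0,0],
)

```text
clock: 5.55
tool_pos: [0.4354, -0.2737, 0.0525]
orientation: [-178.8, -0.2, -83.6]
force: [31.6, 11.9, -21.7]
opening: 0.0087
gripper_force: 30.0
```

The bin is at its stop, since the tool stalls at 30 N. I'll relax the pull, release and rise.

Request:
move_arm(
  moves=[0.5,0,-1.2,0,0,0,0,0.5,0,0,0,0,0,0,3,0,0,0,0,0,0,3,0,0,0,0,0,0,3,0,0,0,0,0,0,3,0,0,0,0,0,0],
)

```text
clock: 6.15
tool_pos: [0.4351, -0.2729, 0.0507]
orientation: [180.0, 0.0, -83.8]
force: [-1.0, 0.2, 0.0]
opening: 0.0291
gripper_force: 0.0
```

Request:
move_arm(
  moves=[3,0,0,-2,0,0,0,3,0,0,-4,0,0,0,8.7,0,0,-4,0,0,0,8.7,0,0,-4,0,0,0,8.7,0,0,0,0,0,0],
)

```text
clock: 6.65
tool_pos: [0.4384, -0.2741, 0.1966]
orientation: [-179.5, -0.2, -83.7]
force: [1.1, -1.1, -0.2]
opening: 0.0487
gripper_force: 0.0
```

```bash
python3 - <<'E'
from h import *
p,d,m=snap("top","top1.png"); W=cloud(d,m)
hsv=cv2.cvtColor(p,cv2.COLOR_RGB2HSV)
c,s=np.cos(np.radians(6.2)),np.sin(np.radians(6.2)); R=np.array([[c,s],[-s,c]])
blue=(hsv[...,0]>105)&(hsv[...,0]<125)&(hsv[...,1]>150)&(W[...,0]>.35)&(W[...,0]<.75)&(abs(W[...,1]+.25)<.13)
P=W[blue];q=(P[:,:2]-[.7537,-.2395])@R.T
for n,k in(("floor",P[:,2]<.015),("rim",(P[:,2]>.06)&(P[:,2]<.08)),("all",P[:,2]<.1)):
    print(n,k.sum(),np.percentile(q[k],[0.5,2,50,98,99.5],axis=0).round(4).tolist())
print(ctrl.get_obs()["tool_pos"])
plan([.462,.118,.12],-167.4,12)
E
```

```text
floor 509 [[-0.1166, -0.0723], [-0.1148, -0.0717], [-0.0807, -0.0268], [-0.0653, 0.0552], [-0.065, 0.0658]]
rim 198 [[-0.3218, -0.0754], [-0.3216, -0.0742], [-0.1339, -0.0018], [-0.0657, 0.0748], [-0.0654, 0.0752]]
all 1024 [[-0.3215, -0.0741], [-0.3199, -0.0726], [-0.0794, -0.0238], [-0.0653, 0.0746], [-0.065, 0.075]]
[ 0.43702917 -0.27331914  0.19368258]
n 12 row dx,dy,dz cm [-3.14  1.7   0.61] rz 0.1217 step cm 3.57
```

View pics/top1.png

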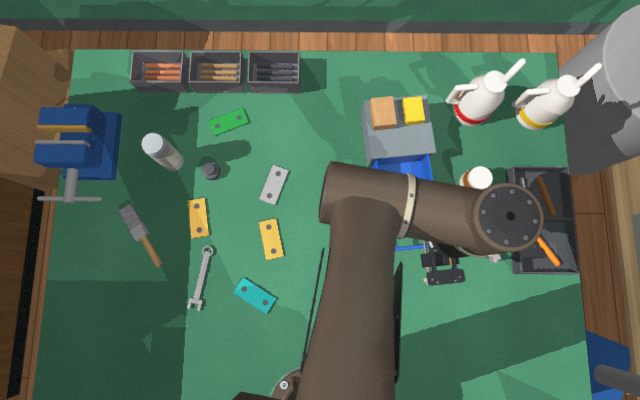

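Top view: the arm hides most of the bin. Its back rim is just at the roof front, and all the other objects are in place. On to the first plate.

Request:
move_arm(
  moves=[8,-3.14,1.7,0.2,0,0,0.1217,8,-3.14,1.7,0.2,0,0,0.1217,8,-3.14,1.7,0.2,0,0,0.1217,8,-3.14,1.7,0.2,0,0,0.1217,8,-3.14,1.7,0.2,0,0,0.1217,8,-3.14,1.7,0.2,0,0,0.1217],
)

```text
clock: 7.3
tool_pos: [0.3719, -0.0733, 0.178]
orientation: [179.9, -0.1, -125.6]
force: [1.6, -0.6, 1.6]
opening: 0.08
gripper_force: 0.0
```

Request:
move_arm(
  moves=[8,-3.14,1.7,0.2,0,0,0.1217,8,-3.14,1.7,0.2,0,0,0.1217,8,-3.14,1.7,0.2,0,0,0.1217,8,-3.14,1.7,0.2,0,0,0.1217,8,-3.14,1.7,0.2,0,0,0.1217,8,-3.14,1.7,0.2,0,0,0.1217,8,0,0,0,0,0,0],
)

```text
clock: 8.0
tool_pos: [0.4615, 0.1194, 0.1653]
orientation: [-179.9, -0.1, -167.3]
force: [-0.3, -0.5, -0.9]
opening: 0.08
gripper_force: 0.0
```

```bash
cat > brass.py <<'E'
from h import *
def brass(cam,lo,hi,fn=None):
    p,d,m=snap(cam,fn); W=cloud(d,m); hsv=cv2.cvtColor(p,cv2.COLOR_RGB2HSV)
    yel=(hsv[...,0]>12)&(hsv[...,0]<32)&(hsv[...,1]>120)&(hsv[...,2]>120)&(W[...,2]<.03)&(W[...,0]>lo[0])&(W[...,0]<hi[0])&(W[...,1]>lo[1])&(W[...,1]<hi[1])
    n,L,st,_=cv2.connectedComponentsWithStats(yel.astype(np.uint8))
    for i in range(1,n):
        if st[i,4]<150: continue
        P=W[L==i]; r=cv2.minAreaRect(P[:,:2].astype(np.float32)*1000);b=cv2.boxPoints(r);l=max(b[1]-b[0],b[2]-b[1],key=np.linalg.norm)
        print(cam,st[i,:4],"c",np.round(r[0],1),"size",np.round(r[1],1),"yaw",round(np.degrees(np.arctan2(l[1],l[0]))%180,1),"z",np.round(np.percentile(P[:,2],[5,50,95]),4))
E
python3 - <<'E'
from brass import *
print(ctrl.get_obs()["tool_pos"],ctrl.get_obs()["orientation"])
brass("wrist",(.3,0),(.7,.25),"w2.png")
p,d,m=snap("top","top2.png"); W=cloud(d,m)
hsv=cv2.cvtColor(p,cv2.COLOR_RGB2HSV)
c,s=np.cos(np.radians(6.2)),np.sin(np.radians(6.2)); R=np.array([[c,s],[-s,c]])
blue=(hsv[...,0]>105)&(hsv[...,0]<125)&(hsv[...,1]>150)&(W[...,0]>.35)&(W[...,0]<.75)&(abs(W[...,1]+.25)<.13)
P=W[blue];q=(P[:,:2]-[.7537,-.2395])@R.T
for n,k in(("floor",P[:,2]<.010),("rim",(P[:,2]>.066)&(P[:,2]<.08)),("all",P[:,2]<.1)):
    print(n,k.sum(),np.percentile(q[k],[0.5,2,50,98,99.5],axis=0).round(4).tolist())
E
```

```text
[0.46149105 0.11936979 0.16527349] [-1.79934066e+02 -9.80907811e-02 -1.67259001e+02]
wrist [291 121  58 120] c [460.8 120. ] size [110.   49.7] yaw 12.8 z [0.0041 0.0053 0.0065]
floor 2969 [[-0.261, -0.072], [-0.2579, -0.0702], [-0.1656, -0.0065], [-0.0691, 0.0568], [-0.0659, 0.0742]]
rim 401 [[-0.3209, -0.0751], [-0.3192, -0.0744], [-0.2285, -0.0018], [-0.0689, 0.0748], [-0.0664, 0.0751]]
all 4453 [[-0.3202, -0.0736], [-0.3157, -0.0724], [-0.1666, -0.0107], [-0.0659, 0.0747], [-0.0653, 0.0751]]
```

View pics/w2.png

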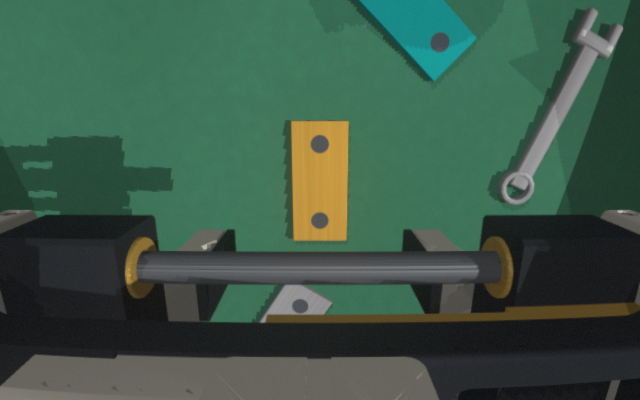

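Wrist view: the plate is centred at (320,180), whole, and aligned with the jaws. I'll go down and grip it.

Request:
move_arm(
  moves=[8,0,0,3.5,0,0,0,8,0,0,4,0,0,0,8,0,0,4,0,0,0,8,0,0,2,0,0,0,8,0,0,1,0,0,0,8,0,0,0.8,0,0,0,8,0,0,0,0,0,0,8,0,0,0,0,0,0],
)

```text
clock: 8.9
tool_pos: [0.4603, 0.1172, 0.0149]
orientation: [180.0, 0.1, -167.1]
force: [0.2, -0.2, -0.7]
opening: 0.0798
gripper_force: 0.0
```

Request:
move_arm(
  moves=[8,0,0,0.4,0,0,0,6,0,0,0,0,0,0,4,0,0,0,0,0,0,4,0,0,0,0,0,0,4,0,0,0,0,0,0,4,0,0,0,0,0,0,4,0,0,0,0,0,0,4,0,0,0,0,0,0],
)

```text
clock: 9.7
tool_pos: [0.46, 0.1173, 0.0102]
orientation: [180.0, 0.0, -167.1]
force: [-0.9, 3.1, 0.9]
opening: 0.0493
gripper_force: 30.0
```

Request:
move_arm(
  moves=[4,0,0,-0.5,0,0,0,4,0,0,-1.5,0,0,0,4,0,0,-2.5,0,0,0,4,0,0,-3,0,0,0,4,0,0,-3,0,0,0,4,0,0,-2.5,0,0,0,4,0,0,-1,0,0,0],
)

```text
clock: 10.4
tool_pos: [0.4603, 0.1171, 0.1522]
orientation: [179.9, 0.1, -167.1]
force: [0.2, 1.1, -4.0]
opening: 0.0492
gripper_force: 30.0
```

```bash
cat >> h.py <<'E'
def bay(x,y=0):
    c,s=np.cos(np.radians(6.2)),np.sin(np.radians(6.2)); return [.7537+c*x-s*y,-.2395+s*x+c*y]
def binc(x,y=0): return bay(x-.167,y)
E
python3 - <<'E'
from brass import *
o=ctrl.get_obs();print(o["tool_pos"],o["orientation"],o["opening"],o["force"])
brass("wrist",(.2,-.1),(.8,.35))
brass("top",(.2,-.1),(.8,.5))
print(binc(-.003)); plan([*binc(-.003),.15],-83.8,15)
E
```

```text
[0.46027449 0.11712213 0.15222354] [ 1.79946293e+02  1.46444978e-01 -1.67128050e+02] 0.04915197920116029 [ 0.15747532  1.13298948 -4.0438504 ]
[np.float64(0.5846943361247064), np.float64(-0.2578598904700239)]
n 15 row dx,dy,dz cm [ 1.58 -2.41  0.01] rz -0.097 step cm 2.88
```

Request:
move_arm(
  moves=[4,1.58,-2.41,0,0,0,-0.097,4,1.58,-2.41,0,0,0,-0.097,4,1.58,-2.41,0,0,0,-0.097,4,1.58,-2.41,0,0,0,-0.097,4,1.58,-2.41,0,0,0,-0.097,4,1.58,-2.41,0,0,0,-0.097,4,1.58,-2.41,0,0,0,-0.097,4,1.58,-2.41,0,0,0,-0.097],
)

```text
clock: 11.3
tool_pos: [0.4547, -0.1091, 0.1481]
orientation: [179.8, -0.1, -122.5]
force: [0.5, 0.6, -2.0]
opening: 0.0497
gripper_force: 30.0
```

Request:
move_arm(
  moves=[4,1.58,-2.41,0,0,0,-0.097,4,1.58,-2.41,0,0,0,-0.097,4,1.58,-2.41,0,0,0,-0.097,4,1.58,-2.41,0,0,0,-0.097,4,1.58,-2.41,0,0,0,-0.097,4,1.58,-2.41,0,0,0,-0.097,4,1.58,-2.41,0,0,0,-0.097,4,0,0,0,0,0,0],
)

```text
clock: 12.1
tool_pos: [0.5867, -0.2593, 0.1465]
orientation: [179.8, 0.0, -83.7]
force: [-1.3, 0.8, -4.2]
opening: 0.0492
gripper_force: 30.0
```

```bash
python3 - <<'E'
from brass import *
o=ctrl.get_obs();print(o["tool_pos"],o["orientation"],o["opening"],o["force"])
p,d,m=snap("wrist","w3.png");W=cloud(d,m);np.savez("w3.npz",p=p,W=W)
plan([*binc(-.003),.015],-83.8,5)
E
```

```text
[ 0.5866789  -0.25933058  0.14646807] [ 1.79808807e+02  2.97918579e-02 -8.36657568e+01] 0.04923561391717269 [-1.33695152  0.79640099 -4.15582065]
n 5 row dx,dy,dz cm [-0.01  0.01  2.63] rz -0.0001 step cm 0.01
```

View pics/w3.png

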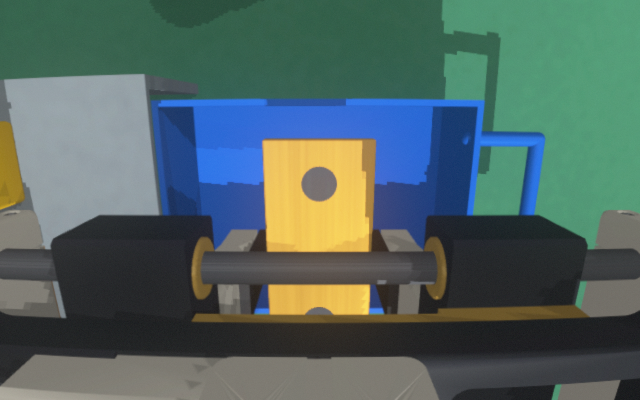

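Wrist view: the plate is held level, with its top at u 265–375, over the middle of the bin (walls at u 160 and 475). The roof edge is close, so I'll shift 12 mm forward and lower.

Request:
move_arm(
  moves=[4,0,1.3,0,0,0,0,4,0,0,3,0,0,0,4,0,0,3,0,0,0,4,0,0,3,0,0,0,4,0,0,2,0,0,0,4,0,0,1,0,0,0,4,0,0,0.6,0,0,0,4,0,0,0,0,0,0],
)

```text
clock: 12.95
tool_pos: [0.572, -0.259, 0.0239]
orientation: [180.0, 0.0, -83.8]
force: [0.3, -0.6, -4.4]
opening: 0.0495
gripper_force: 30.0
```

Request:
move_arm(
  moves=[4,0,0,0.4,0,0,0,4,0,0,0.2,0,0,0,4,0,0,0.15,0,0,0,4,0,0,0,0,0,0],
)

```text
clock: 13.35
tool_pos: [0.5726, -0.2592, 0.0167]
orientation: [-180.0, -0.0, -83.8]
force: [0.1, 0.6, -3.6]
opening: 0.049
gripper_force: 30.0
```

Request:
move_arm(
  moves=[4,0,0,0.1,0,0,0,5.7,0,0,0,0,0,0,5.7,0,0,0,0,0,0,5.7,0,0,0,0,0,0,5.7,0,0,-1,0,0,0,5.7,0,0,-2,0,0,0,2,0,0,-2,0,0,0,2,0,0,0,0,0,0],
)

```text
clock: 14.15
tool_pos: [0.5748, -0.2598, 0.0695]
orientation: [-179.7, -0.1, -83.7]
force: [1.2, 0.0, 0.2]
opening: 0.0462
gripper_force: 0.0
```

```bash
python3 - <<'E'
from brass import *
brass("wrist",(.4,-.4),(.8,-.1),"w4.png")
o=ctrl.get_obs();print(o["tool_pos"],o["orientation"])
plan([*binc(-.078),.0653],-83.8,3)
E
```

```text
wrist [282 133  83 119] c [ 573.1 -273.9] size [49.2 74.9] yaw 96.0 z [0.0093 0.0103 0.0114]
wrist [286 285  74  15] c [ 565.9 -208.4] size [48.6 12. ] yaw 7.1 z [0.0094 0.0103 0.0114]
[ 0.57389658 -0.25943561  0.06797025] [-1.79781568e+02 -6.74854923e-02 -8.37410995e+01]
n 3 row dx,dy,dz cm [-0.01  2.14  0.09] rz 0.0003 step cm 2.14
```

View pics/w4.png

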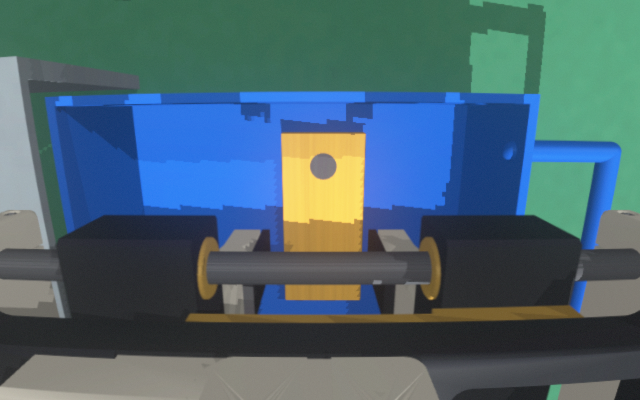

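The plate lies flat in the bin (u 283–365). I'll close the fingers in front of it and push it back to make room.

Request:
move_arm(
  moves=[0.1,0,0,0,0,0,0,0.1,0,0,0,0,0,0,0.1,0,1.4,0,0,0,0,0.1,0,2,0,0,0,0,0.1,0,2,0,0,0,0,0.1,0,0,0,0,0,0,0.1,0,0,0,0,0,0,0.1,0,0,0,0,0,0],
)

```text
clock: 15.0
tool_pos: [0.519, -0.2651, 0.0655]
orientation: [-180.0, -0.0, -83.8]
force: [0.4, 0.1, 0.4]
opening: 0.0008
gripper_force: 0.0
```

Request:
move_arm(
  moves=[0.1,0,0,2,0,0,0,0.1,0,0,2,0,0,0,0.1,0,0,0.8,0,0,0,0.1,0,0,0,0,0,0,0.1,0,0,0,0,0,0],
)

```text
clock: 15.5
tool_pos: [0.5194, -0.265, 0.0177]
orientation: [-180.0, -0.0, -83.7]
force: [-0.2, -0.1, -0.6]
opening: 0.0013
gripper_force: 0.0
```

```bash
python3 - <<'E'
from brass import *
o=ctrl.get_obs();print(o["tool_pos"],o["orientation"],o["opening"])
plan([*binc(-.012),.0165],-83.8,7)
E
```

```text
[ 0.51943337 -0.26499742  0.01765266] [-1.79993927e+02 -9.87479192e-03 -8.37263736e+01] 0.0012687254284180472
n 7 row dx,dy,dz cm [-0.   -0.81  0.02] rz 0.0002 step cm 0.81
```

Request:
move_arm(
  moves=[0.1,0,-0.6,0.15,0,0,0,0.1,0,-0.8,0,0,0,0,0.1,0,-0.8,0,0,0,0,0.1,0,-0.8,0,0,0,0,0.1,0,-0.8,0,0,0,0,0.1,0,-0.8,0,0,0,0,0.1,0,-0.8,0,0,0,0,0.1,0,-0.4,0,0,0,0],
)

```text
clock: 16.3
tool_pos: [0.5778, -0.2585, 0.0172]
orientation: [-179.9, -0.0, -83.7]
force: [-3.0, 3.0, 9.7]
opening: 0.001
gripper_force: 5.2
```

Request:
move_arm(
  moves=[0.1,0,0.5,0,0,0,0,0.1,0,0.5,-2,0,0,0,0.1,0,0,-4,0,0,0,8,0,0,-5,0,0,0,8,0,0,-3,0,0,0],
)

```text
clock: 16.8
tool_pos: [0.568, -0.2603, 0.1601]
orientation: [-179.8, -0.1, -83.7]
force: [0.0, 0.1, 0.4]
opening: 0.0117
gripper_force: 0.0
```

```bash
python3 - <<'E'
from brass import *
brass("wrist",(.4,-.4),(.8,-.1))
o=ctrl.get_obs();print(o["tool_pos"],o["orientation"],binc(.034))
plan([.5207,.3294,.17],-170.2,18)
E
```

```text
wrist [221 126  60  90] c [ 627.5 -265.9] size [51.1 77.8] yaw 95.7 z [0.0091 0.0103 0.0114]
[ 0.57009231 -0.26105598  0.16471102] [-179.46660942   -0.25322251  -83.68432288] [np.float64(0.621477921791682), np.float64(-0.25386391430890104)]
n 18 row dx,dy,dz cm [-2.8   2.3  -0.03] rz 0.0839 step cm 3.63
```

Request:
move_arm(
  moves=[8,-2.8,2.3,0,0,0,0.0839,8,-2.8,2.3,0,0,0,0.0839,8,-2.8,2.3,0,0,0,0.0839,8,-2.8,2.3,0,0,0,0.0839,8,-2.8,2.3,0,0,0,0.0839,8,-2.8,2.3,0,0,0,0.0839,8,-2.8,2.3,0,0,0,0.0839,8,-2.8,2.3,0,0,0,0.0839],
)

```text
clock: 17.65
tool_pos: [0.4287, -0.0093, 0.1562]
orientation: [-180.0, 0.0, -122.4]
force: [0.9, 0.7, 0.2]
opening: 0.0777
gripper_force: 0.0
```

Request:
move_arm(
  moves=[8,-2.8,2.3,0,0,0,0.0839,8,-2.8,2.3,0,0,0,0.0839,8,-2.8,2.3,0,0,0,0.0839,8,-2.8,2.3,0,0,0,0.0839,8,-2.8,2.3,0,0,0,0.0839,8,-2.8,2.3,0,0,0,0.0839,8,-2.8,2.3,0,0,0,0.0839],
)

```text
clock: 18.35
tool_pos: [0.461, 0.2394, 0.1561]
orientation: [180.0, 0.0, -156.0]
force: [-0.1, -0.3, -0.2]
opening: 0.08
gripper_force: 0.0
```

Request:
move_arm(
  moves=[8,-2.8,2.3,0,0,0,0.0839,8,-2.8,2.3,0,0,0,0.0839,8,-2.8,2.3,0,0,0,0.0839,8,0,0,0,0,0,0,8,0,0,0,0,0,0],
)

```text
clock: 18.85
tool_pos: [0.5172, 0.3307, 0.1549]
orientation: [-179.9, -0.1, -170.2]
force: [-0.8, -0.2, 0.0]
opening: 0.08
gripper_force: 0.0
```

```bash
python3 - <<'E'
from brass import *
o=ctrl.get_obs();print(o["tool_pos"],o["orientation"])
brass("wrist",(.35,.2),(.7,.45),"w5.png")
brass("top",(.4,-.4),(.8,-.1),"top5.png")
p,d,m=snap("top"); W=cloud(d,m)
hsv=cv2.cvtColor(p,cv2.COLOR_RGB2HSV)
c,s=np.cos(np.radians(6.2)),np.sin(np.radians(6.2)); R=np.array([[c,s],[-s,c]])
k=(hsv[...,0]>105)&(hsv[...,0]<125)&(hsv[...,1]>150)&(W[...,0]>.35)&(W[...,0]<.75)&(abs(W[...,1]+.25)<.13)
q=(W[k][:,:2]-[.7537,-.2395])@R.T;print(np.percentile(q,[.5,2,98,99.5],axis=0))
E
```

```text
[0.51716995 0.330689   0.15494192] [-1.79947893e+02 -7.72314879e-02 -1.70248455e+02]
wrist [290 125  59 123] c [519.3 331.4] size [109.6  51. ] yaw 9.6 z [0.0041 0.0053 0.0064]
top [381 174  39  19] c [ 625.1 -251.4] size [ 46.8 105.9] yaw 95.7 z [0.0077 0.0114 0.0157]
[[-0.26690196 -0.0736501 ]
 [-0.26428911 -0.07260259]
 [-0.05278392  0.07501828]
 [-0.04992819  0.07532779]]
```

View pics/w5.png

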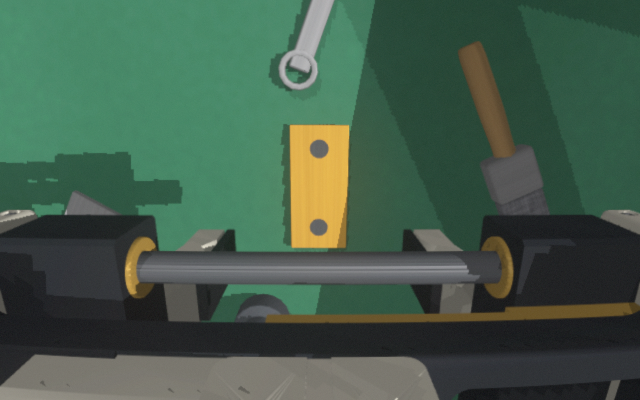

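```bash
python3 - <<'E'
from h import *
p,d,m=snap("top"); W=cloud(d,m)
hsv=cv2.cvtColor(p,cv2.COLOR_RGB2HSV)
c,s=np.cos(np.radians(6.2)),np.sin(np.radians(6.2)); R=np.array([[c,s],[-s,c]])
q=(W[...,:2]-[.7537,-.2395])@R.T; Z=W[...,2]
for nm,img in(("now",(p,W)),):
    on=(abs(q[...,1])<.03)&(q[...,0]<-.2)&(q[...,0]>-.4)&(Z>.03)&(Z<.09)
    x=q[...,0][on]; h,e=np.histogram(x,bins=np.arange(-.34,-.2,.005)); print(list(zip(e.round(3),h)))
    roof=(abs(q[...,1])<.06)&(Z>.085)&(Z<.1); print("roof front",np.percentile(q[...,0][roof],[.5,2]))
crop=cv2.resize(p[90:260,330:500],None,fx=3,fy=3); cv2.imwrite("pics/c5.png",crop[:,:,::-1])
E
```

```text
[(np.float64(-0.34), np.int64(0)), (np.float64(-0.335), np.int64(0)), (np.float64(-0.33), np.int64(0)), (np.float64(-0.325), np.int64(0)), (np.float64(-0.32), np.int64(0)), (np.float64(-0.315), np.int64(0)), (np.float64(-0.31), np.int64(0)), (np.float64(-0.305), np.int64(0)), (np.float64(-0.3), np.int64(0)), (np.float64(-0.295), np.int64(0)), (np.float64(-0.29), np.int64(0)), (np.float64(-0.285), np.int64(0)), (np.float64(-0.28), np.int64(0)), (np.float64(-0.275), np.int64(0)), (np.float64(-0.27), np.int64(28)), (np.float64(-0.265), np.int64(41)), (np.float64(-0.26), np.int64(12)), (np.float64(-0.255), np.int64(0)), (np.float64(-0.25), np.int64(0)), (np.float64(-0.245), np.int64(0)), (np.float64(-0.24), np.int64(0)), (np.float64(-0.235), np.int64(0)), (np.float64(-0.23), np.int64(0)), (np.float64(-0.225), np.int64(8)), (np.float64(-0.22), np.int64(75)), (np.float64(-0.215), np.int64(8)), (np.float64(-0.21), np.int64(0)), (np.float64(-0.205), np.int64(0))]
roof front [-0.06957457 -0.06864956]
```

View pics/c5.png

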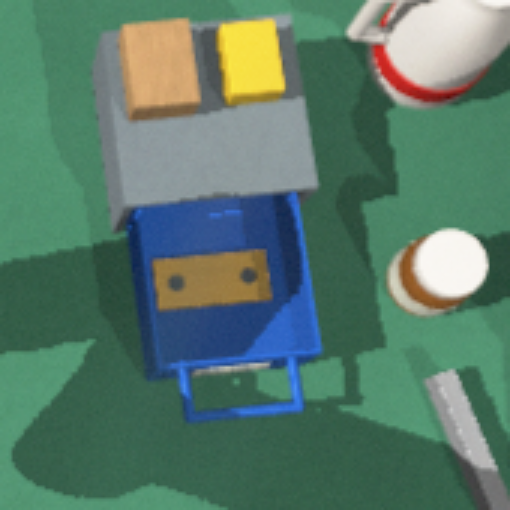

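The crop shows the bin slid about 50 mm back in during the push. The bow is now at bay x ≈ -0.265 and the plate hasn't moved relative to the bin (centre ≈ (212,280)). To fix it, I'll pull the bin out again, drag plate 1 towards the front wall (the stop takes the push), then place plate 2 behind it.

```bash
python3 - <<'E'
from h import *
plan([*bay(-.265),.15],-83.8,18)
E
```

```text
n 18 row dx,dy,dz cm [ 2.93 -2.2   0.03] rz -0.0839 step cm 3.66
```

Request:
move_arm(
  moves=[8,2.93,-2.2,0.03,0,0,-0.0839,8,2.93,-2.2,0.03,0,0,-0.0839,8,2.93,-2.2,0.03,0,0,-0.0839,8,2.93,-2.2,0.03,0,0,-0.0839,8,2.93,-2.2,0.03,0,0,-0.0839,8,2.93,-2.2,0.03,0,0,-0.0839,8,2.93,-2.2,0.03,0,0,-0.0839,8,2.93,-2.2,0.03,0,0,-0.0839],
)

```text
clock: 19.85
tool_pos: [0.3874, 0.0712, 0.1541]
orientation: [-180.0, 0.1, -131.6]
force: [1.1, 1.0, 0.4]
opening: 0.0801
gripper_force: 0.0
```

Request:
move_arm(
  moves=[8,2.93,-2.2,0.03,0,0,-0.0839,3,2.93,-2.2,0.03,0,0,-0.0839,3,2.93,-2.2,0.03,0,0,-0.0839,3,2.93,-2.2,0.03,0,0,-0.0839,3,2.93,-2.2,0.03,0,0,-0.0839,3,2.93,-2.2,0.03,0,0,-0.0839,3,2.93,-2.2,0.03,0,0,-0.0839,3,2.93,-2.2,0.03,0,0,-0.0839],
)

```text
clock: 20.65
tool_pos: [0.4474, -0.2105, 0.1519]
orientation: [-179.9, 0.0, -93.2]
force: [0.5, 0.5, 0.6]
opening: 0.0323
gripper_force: 0.0
```

Request:
move_arm(
  moves=[3,2.93,-2.2,0.03,0,0,-0.0839,3,2.93,-2.2,0.03,0,0,-0.0839,3,0,0,0,0,0,0,3,0,0,0,0,0,0],
)

```text
clock: 21.05
tool_pos: [0.4901, -0.2686, 0.1504]
orientation: [180.0, 0.0, -83.9]
force: [0.7, 0.2, -0.0]
opening: 0.0299
gripper_force: 0.0
```

```bash
python3 - <<'E'
from h import *
p,d,m=snap("wrist"); W=cloud(d,m); hsv=cv2.cvtColor(p,cv2.COLOR_RGB2HSV)
c,s=np.cos(np.radians(6.2)),np.sin(np.radians(6.2)); R=np.array([[c,s],[-s,c]])
q=(W[...,:2]-[.7537,-.2395])@R.T
k=(hsv[...,0]>105)&(hsv[...,0]<125)&(hsv[...,1]>150)&(W[...,2]>.05)&(W[...,2]<.07)&(q[...,0]<-.25)&(abs(q[...,1])<.035)
print(k.sum(),q[k].min(0),q[k].max(0)); x=np.median(q[k],0)[0]; print(x)
plan([*bay(x),.05],-83.8,5); print(ctrl.get_obs()["tool_pos"],ctrl.get_obs()["opening"])
E
```

```text
1275 [-0.26864634 -0.03493192] [-0.25964076  0.03482125]
-0.26440911002663964
n 5 row dx,dy,dz cm [ 0.   -0.02  2.01] rz -0.0002 step cm 0.02
[ 0.48986073 -0.26798279  0.15059826] 0.030021659828980935
```

Aligned; now down, pinch and pull 52 mm to the stop.

Request:
move_arm(
  moves=[3,0,-0.1,3,0,0,0,3,0,0,4,0,0,0,3,0,0,3,0,0,0,0.5,0,0,0,0,0,0,0.5,0,0,0,0,0,0,0.5,0,0,0,0,0,0,0.5,0,0,0,0,0,0,0.5,0,0,0,0,0,0],
)

```text
clock: 21.9
tool_pos: [0.4928, -0.2679, 0.0527]
orientation: [-179.8, -0.1, -83.7]
force: [-2.2, 2.8, 7.6]
opening: 0.0092
gripper_force: 30.0
```

Request:
move_arm(
  moves=[0.5,0,1,0,0,0,0,0.5,0,2,0,0,0,0,0.5,0,1.5,0,0,0,0,0.5,0,0.6,0,0,0,0,0.5,0,0.3,0,0,0,0,0.5,0,0.3,0,0,0,0,0.5,0,0,0,0,0,0,0.5,0,0,0,0,0,0],
)

```text
clock: 22.7
tool_pos: [0.4367, -0.2742, 0.0526]
orientation: [-179.8, -0.1, -83.7]
force: [-1.2, 4.5, 9.1]
opening: 0.0094
gripper_force: 30.0
```

Request:
move_arm(
  moves=[3,0,0,0,0,0,0,3,0,0,0,0,0,0,3,0,0,0,0,0,0,3,0,0,-3,0,0,0,7,0,0,-4,0,0,0,7,0,0,-2,0,0,0],
)

```text
clock: 23.3
tool_pos: [0.4362, -0.2746, 0.1436]
orientation: [-179.8, -0.1, -83.7]
force: [0.9, -0.3, -0.6]
opening: 0.0405
gripper_force: 0.0
```

Request:
move_arm(
  moves=[7,0,-3,0,0,0,0,7,0,-4,0,0,0,0,7,0,-4,0,0,0,0,7,0,-2.5,0,0,0,0,7,0,0,0,0,0,0,7,0,0,0,0,0,0],
)

```text
clock: 23.9
tool_pos: [0.569, -0.2591, 0.1398]
orientation: [179.9, 0.0, -83.8]
force: [0.6, 0.8, -0.1]
opening: 0.0699
gripper_force: 0.0
```

```bash
python3 - <<'E'
from brass import *
brass("wrist",(.4,-.4),(.8,-.1))
c,s=np.cos(np.radians(6.2)),np.sin(np.radians(6.2)); R=np.array([[c,s],[-s,c]])
o=ctrl.get_obs();print(o["tool_pos"],o["orientation"],R@(o["tool_pos"][:2]-np.array([.7537,-.2395])))
print(o["opening"],"plate bay from yellow mid -> use", R@(np.array([.5731,-.2739])-np.array([.7537,-.2395])))
p,d,m=snap("wrist"); W=cloud(d,m); hsv=cv2.cvtColor(p,cv2.COLOR_RGB2HSV)
q=(W[...,:2]-[.7537,-.2395])@R.T
k=(hsv[...,0]>105)&(hsv[...,0]<125)&(hsv[...,1]>150)&(W[...,2]>.064)&(W[...,2]<.08)&(q[...,0]<-.2)&(q[...,0]>-.285)
print("front rim x",np.percentile(q[k][:,0],[1,5,10,20,30,50]))
k=(hsv[...,0]>12)&(hsv[...,0]<32)&(hsv[...,1]>120)&(W[...,2]<.03);print("plate bay x",np.percentile(q[k][:,0],[1,50,99]),np.percentile(q[k][:,1],[1,99]))
E
```

```text
wrist [285 125  62 127] c [ 569.9 -258.2] size [ 49.  105.8] yaw 96.2 z [0.0092 0.0103 0.0115]
[ 0.5684858  -0.25925914  0.1400725 ] [ 1.79923599e+02  3.01400073e-02 -8.37703742e+01] [-0.18626485  0.00035945]
0.06944535950931356 plate bay from yellow mid -> use [-0.18325884 -0.01469411]
front rim x [-0.28105622 -0.27436754 -0.27368773 -0.27252655 -0.27137557 -0.27043249]
plate bay x [-0.20848861 -0.18454244 -0.16074882] [-0.05095819  0.05283558]
```

Request:
move_arm(
  moves=[7,0,0,3,0,0,0,7,0,0,3,0,0,0,7,0,0,3,0,0,0,7,0,0,2,0,0,0,7,0,0,1,0,0,0,7,0,0,0.2,0,0,0,7,0,0,0,0,0,0,7,0,0,0,0,0,0],
)

```text
clock: 24.8
tool_pos: [0.5701, -0.2596, 0.02]
orientation: [-179.9, -0.0, -83.8]
force: [-0.8, -0.6, 0.1]
opening: 0.0703
gripper_force: 0.0
```

Request:
move_arm(
  moves=[7,0,0,0.4,0,0,0,4,0,0,0,0,0,0,4,0,0,0,0,0,0,4,0,0,0,0,0,0,4,0,0,0,0,0,0,4,0,0,0,0,0,0,4,0,0,-0.3,0,0,0,4,0,0,0,0,0,0],
)

```text
clock: 25.6
tool_pos: [0.5688, -0.2593, 0.0175]
orientation: [179.9, 0.0, -83.8]
force: [0.1, -0.2, -3.4]
opening: 0.0493
gripper_force: 30.0
```

Request:
move_arm(
  moves=[4,0,1,0,0,0,0,4,0,1,0,0,0,0,4,0,1,0,0,0,0,4,0,0.4,0,0,0,0,4,0,0,0.3,0,0,0,4,0,0,0,0,0,0],
)

```text
clock: 26.2
tool_pos: [0.5367, -0.263, 0.0173]
orientation: [-179.9, -0.1, -83.7]
force: [-2.5, 6.9, 19.0]
opening: 0.0493
gripper_force: 39.8
```

Plate is down at bin x ≈ -0.05. I'll release and rise, then turn the tool 90° (body across the bay, clear of the roof) to push the plate up to the front wall. That's also the orientation needed for the next pick.

Request:
move_arm(
  moves=[5.5,0,0,0,0,0,0,5.5,0,0,0,0,0,0,5.5,0,0,0,0,0,0,5.5,0,0,-1.5,0,0,0,5.5,0,0,-4,0,0,0,0.1,0,0,-4,0,0,0,0.1,0,0,0,0,0,0],
)

```text
clock: 26.9
tool_pos: [0.5395, -0.2643, 0.1162]
orientation: [-179.4, -0.3, -83.7]
force: [1.9, -0.2, -0.8]
opening: 0.0439
gripper_force: 0.0
```

```bash
python3 - <<'E'
from brass import *
c,s=np.cos(np.radians(6.2)),np.sin(np.radians(6.2)); R=np.array([[c,s],[-s,c]])
p,d,m=snap("wrist"); W=cloud(d,m); hsv=cv2.cvtColor(p,cv2.COLOR_RGB2HSV)
q=(W[...,:2]-[.7537,-.2395])@R.T
k=(hsv[...,0]>12)&(hsv[...,0]<32)&(hsv[...,1]>120)&(W[...,2]<.03);print("plate bay x",np.percentile(q[k][:,0],[1,50,99]),np.percentile(q[k][:,1],[1,99]),np.percentile(W[k][:,2],[5,95]))
o=ctrl.get_obs();print(o["tool_pos"],o["orientation"],o["opening"])
plan([*bay(-.175),.1],-173.8,11)
E
```

```text
plate bay x [-0.24392299 -0.22024245 -0.19615676] [-0.05107498  0.039882  ] [0.00924724 0.01144874]
[ 0.53796491 -0.26367854  0.11349423] [-1.79593191e+02 -1.43573674e-01 -8.37262506e+01] 0.040198367962740185
n 11 row dx,dy,dz cm [-0.28 -0.32  0.12] rz 0.1429 step cm 0.42
```

Request:
move_arm(
  moves=[0.1,-0.28,-0.32,0,0,0,0.1429,0.1,-0.28,-0.32,0,0,0,0.1429,0.1,-0.28,-0.32,0,0,0,0.1429,0.1,-0.28,-0.32,0,0,0,0.1429,0.1,-0.28,-0.32,0,0,0,0.1429,0.1,-0.28,-0.32,0,0,0,0.1429],
)

```text
clock: 27.55
tool_pos: [0.5575, -0.2517, 0.109]
orientation: [180.0, -0.0, -133.2]
force: [0.0, 0.1, 0.5]
opening: 0.002
gripper_force: 0.0
```

Request:
move_arm(
  moves=[0.1,-0.28,-0.32,0,0,0,0.1429,0.1,-0.28,-0.32,0,0,0,0.1429,0.1,-0.28,-0.32,0,0,0,0.1429,0.1,-0.28,-0.32,0,0,0,0.1429,0.1,-0.28,-0.32,0,0,0,0.1429,0.1,0,0,0,0,0,0,0.1,0,0,0,0,0,0],
)

```text
clock: 28.25
tool_pos: [0.5771, -0.2583, 0.1091]
orientation: [180.0, -0.0, -173.6]
force: [-0.9, 0.2, 0.4]
opening: 0.001
gripper_force: 0.0
```

Request:
move_arm(
  moves=[0.1,0,0,3,0,0,0,0.1,0,0,3,0,0,0,0.1,0,0,2,0,0,0,0.1,0,0,1,0,0,0,0.1,0,0,0.2,0,0,0,0.1,0,0,0,0,0,0],
)

```text
clock: 28.85
tool_pos: [0.5778, -0.2583, 0.0181]
orientation: [-180.0, 0.0, -173.7]
force: [-0.7, -0.3, -0.7]
opening: 0.0005
gripper_force: 0.0
```

Request:
move_arm(
  moves=[0.1,0.7,0,0,0,0,0,0.1,0.8,0,0,0,0,0,0.1,0.7,0,0,0,0,0,0.1,0.6,0,0,0,0,0,0.1,0.3,0,0,0,0,0,0.1,0,0,0,0,0,0],
)

```text
clock: 29.45
tool_pos: [0.5476, -0.262, 0.0193]
orientation: [-179.9, 0.2, -173.8]
force: [1.8, 0.5, 8.7]
opening: 0.0013
gripper_force: 3.9
```

Request:
move_arm(
  moves=[0.1,-0.4,0,0,0,0,0,0.1,0,0,-2,0,0,0,0.1,0,0,-4,0,0,0,0.1,0,0,-4,0,0,0,8,-4,0,0,0,0,0,8,-4,0,0,0,0,0],
)

```text
clock: 30.05
tool_pos: [0.63, -0.2529, 0.1203]
orientation: [-180.0, 0.1, -173.9]
force: [1.0, -0.5, 0.8]
opening: 0.012
gripper_force: 0.0
```

```bash
python3 - <<'E'
from brass import *
c,s=np.cos(np.radians(6.2)),np.sin(np.radians(6.2)); R=np.array([[c,s],[-s,c]])
o=ctrl.get_obs();print(o["tool_pos"],o["orientation"],o["opening"])
p,d,m=snap("wrist","w6.png"); W=cloud(d,m); hsv=cv2.cvtColor(p,cv2.COLOR_RGB2HSV)
q=(W[...,:2]-[.7537,-.2395])@R.T
k=(hsv[...,0]>12)&(hsv[...,0]<32)&(hsv[...,1]>120)&(W[...,2]<.04)
print(k.sum());
if k.sum():print("plate bay x",np.percentile(q[k][:,0],[1,50,99]),np.percentile(q[k][:,1],[1,99]),np.percentile(W[k][:,2],[1,5,95,99]))
k=(hsv[...,0]>105)&(hsv[...,0]<125)&(hsv[...,1]>150)&(W[...,2]>.05)&(W[...,2]<.078)&(q[...,0]<-.2)&(abs(q[...,1])<.04)
print("front rim/bow",np.histogram(q[k][:,0],bins=np.arange(-.33,-.19,.01)))
E
```

```text
[ 0.6300339  -0.2528669   0.12026251] [-1.79989674e+02  1.36085253e-01 -1.73887690e+02] 0.0120322550145612
10018
plate bay x [-0.240698   -0.21778702 -0.13636607] [-0.17044094  0.05579122] [0.00472404 0.00883045 0.01149473 0.03738465]
front rim/bow (array([0, 0, 0, 0, 0, 0, 0, 0, 0, 0, 0, 0, 0, 0]), array([-0.33, -0.32, -0.31, -0.3 , -0.29, -0.28, -0.27, -0.26, -0.25,
       -0.24, -0.23, -0.22, -0.21, -0.2 , -0.19]))
```

```bash
python3 - <<'E'
from brass import *
c,s=np.cos(np.radians(6.2)),np.sin(np.radians(6.2)); R=np.array([[c,s],[-s,c]])
p,d,m=snap("wrist"); W=cloud(d,m); hsv=cv2.cvtColor(p,cv2.COLOR_RGB2HSV)
q=(W[...,:2]-[.7537,-.2395])@R.T
k=(hsv[...,0]>12)&(hsv[...,0]<32)&(hsv[...,1]>120)&(W[...,2]<.02)&(abs(q[...,1])<.07)
v,u=np.nonzero(k);print(u.min(),u.max(),v.min(),v.max())
print(np.histogram(q[k][:,0],bins=np.arange(-.28,-.12,.01)))
print(np.histogram(q[k][:,1],bins=np.arange(-.07,.08,.01))[0],np.percentile(W[k][:,2],[1,5,50,95,99]))
b=(hsv[...,0]>105)&(hsv[...,0]<125)&(hsv[...,1]>120)&(q[...,0]>-.4)&(q[...,0]<-.19)&(abs(q[...,1])<.07)
print(np.histogram2d(q[b][:,0],W[b][:,2],bins=[np.arange(-.33,-.18,.01),[0,.01,.02,.04,.06,.08]])[0].astype(int))
E
```

```text
243 402 19 92
(array([   0,    0,    0, 1046, 2407, 1943, 1890, 2265, 1061,    0,    0,
          0,    0,    0,    0,    0]), array([-0.28, -0.27, -0.26, -0.25, -0.24, -0.23, -0.22, -0.21, -0.2 ,
       -0.19, -0.18, -0.17, -0.16, -0.15, -0.14, -0.13, -0.12]))
[   0  180 1041  764  930 1082 1032 1104 1057 1046  755  912  709    0
    0] [0.00857381 0.00906409 0.01026298 0.01143925 0.01194163]
[[   0    0    0    0    0]
 [   0    0    0    0    0]
 [   0    0    0    0    0]
 [   0    0    0    0    0]
 [   0    0    0    0    0]
 [   0    0    0    0    0]
 [   0    0    0    0    0]
 [2549   39   30    0    0]
 [1480   62  152  123   31]
 [ 574   67  150  203  152]
 [ 577   59  148  192  165]
 [ 575   64  148  184  163]
 [ 534   54  135  192  145]
 [1523   59  134  176  148]
 [   0    0    0    0    0]]
```

The plate is unmoved, because the tips rode over its top. I'll repeat the push lower, with the two fingers spread 5 cm.

Request:
move_arm(
  moves=[5,2,0,0,0,0,0,5,2,0,0,0,0,0,5,1.3,0,0,0,0,0,5,0,0,3,0,0,0,5,0,0,3,0,0,0,5,0,0,3,0,0,0,5,0,0,1,0,0,0,5,0,0,0,0,0,0],
)

```text
clock: 30.95
tool_pos: [0.5758, -0.2582, 0.0162]
orientation: [179.9, -0.2, -173.8]
force: [0.4, -0.1, 1.3]
opening: 0.0501
gripper_force: 0.0
```

Request:
move_arm(
  moves=[5,0,0,0.2,0,0,0,5,0,0,0,0,0,0],
)

```text
clock: 31.15
tool_pos: [0.5783, -0.2585, 0.017]
orientation: [-180.0, 0.1, -173.8]
force: [0.9, -0.4, -0.0]
opening: 0.05
gripper_force: 0.0
```

Request:
move_arm(
  moves=[5,0,0,0.25,0,0,0,5,0,0,0,0,0,0,5,0,0,0,0,0,0],
)

```text
clock: 31.45
tool_pos: [0.5776, -0.2583, 0.0136]
orientation: [-180.0, 0.0, -173.8]
force: [0.6, -0.0, -0.5]
opening: 0.0501
gripper_force: 0.0
```

Request:
move_arm(
  moves=[5,0.7,0,0,0,0,0,5,0.8,0,0,0,0,0,5,0.7,0,0,0,0,0,5,0.6,0,0,0,0,0,5,0.3,0,0,0,0,0,5,0.1,0,0,0,0,0,5,0,0,0,0,0,0],
)

```text
clock: 32.15
tool_pos: [0.5455, -0.2618, 0.0133]
orientation: [-180.0, -0.0, -173.8]
force: [1.2, 0.1, 4.1]
opening: 0.05
gripper_force: 1.8
```

Request:
move_arm(
  moves=[5,-0.5,0,0,0,0,0,5,0,0,-2,0,0,0,5,-1,0,-4,0,0,0,8,-1,0,-4,0,0,0,8,0,0,-3,0,0,0],
)

```text
clock: 32.65
tool_pos: [0.5714, -0.2591, 0.1452]
orientation: [-180.0, 0.0, -173.8]
force: [-0.1, -0.6, -0.9]
opening: 0.0607
gripper_force: 0.0
```

```bash
python3 - <<'E'
from brass import *
c,s=np.cos(np.radians(6.2)),np.sin(np.radians(6.2)); R=np.array([[c,s],[-s,c]])
p,d,m=snap("wrist"); W=cloud(d,m); hsv=cv2.cvtColor(p,cv2.COLOR_RGB2HSV)
q=(W[...,:2]-[.7537,-.2395])@R.T
k=(hsv[...,0]>12)&(hsv[...,0]<32)&(hsv[...,1]>120)&(W[...,2]<.02)&(abs(q[...,1])<.07)
print(np.percentile(q[k],[.5,50,99.5],axis=0),np.percentile(W[k][:,2],[1,5,50,95,99]))
b=(hsv[...,0]>105)&(hsv[...,0]<125)&(hsv[...,1]>120)&(q[...,0]>-.4)&(q[...,0]<-.19)&(abs(q[...,1])<.06)
print(np.histogram2d(q[b][:,0],W[b][:,2],bins=[np.arange(-.33,-.18,.01),[0,.01,.02,.04,.06,.08]])[0].astype(int))
o=ctrl.get_obs();print(o["tool_pos"],o["orientation"])
plan([.5193,.3314,.155],-170.4,14)
E
```

```text
[[-0.26625756 -0.05134975]
 [-0.24330498  0.00211154]
 [-0.2187662   0.05644076]] [0.00854083 0.00905269 0.01022191 0.01140627 0.01191526]
[[   0    0    0    0    0]
 [   0    0    0    5  860]
 [   0    0    0    2  530]
 [   0    0    0    6  492]
 [   0    0    0    5  497]
 [   0    0    0    1  992]
 [  81    6  287  360 1182]
 [ 104    0    0    0    0]
 [ 101    0    0    0    0]
 [  94    0    0    0    0]
 [ 101    0    0    0    0]
 [1101    0    0    0    0]
 [1715    0    0    0    0]
 [1684    0    0    0    0]
 [   0    0    0    0    0]]
[ 0.57316792 -0.25989141  0.15020181] [-179.81636151    0.33871987 -173.74937264]
n 14 row dx,dy,dz cm [-0.19  4.24 -0.03] rz -0.0042 step cm 4.24
```

Request:
move_arm(
  moves=[8,-0.19,4.24,0,0,0,-0.0042,8,-0.19,4.24,0,0,0,-0.0042,8,-0.19,4.24,0,0,0,-0.0042,8,-0.19,4.24,0,0,0,-0.0042,8,-0.19,4.24,0,0,0,-0.0042,8,-0.19,4.24,0,0,0,-0.0042,8,-0.19,4.24,0,0,0,-0.0042],
)

```text
clock: 33.4
tool_pos: [0.5469, 0.0386, 0.1426]
orientation: [-180.0, -0.1, -172.1]
force: [0.6, 0.5, 0.7]
opening: 0.08
gripper_force: 0.0
```

Request:
move_arm(
  moves=[8,-0.19,4.24,0,0,0,-0.0042,8,-0.19,4.24,0,0,0,-0.0042,8,-0.19,4.24,0,0,0,-0.0042,8,-0.19,4.24,0,0,0,-0.0042,8,-0.19,4.24,0,0,0,-0.0042,8,-0.19,4.24,0,0,0,-0.0042,8,-0.19,4.24,0,0,0,-0.0042,8,0,0,0,0,0,0],
)

```text
clock: 34.2
tool_pos: [0.516, 0.3366, 0.1421]
orientation: [-180.0, -0.0, -170.2]
force: [-0.9, 0.3, -1.5]
opening: 0.0797
gripper_force: 0.0
```

```bash
python3 - <<'E'
from brass import *
o=ctrl.get_obs();print(o["tool_pos"],o["orientation"])
brass("wrist",(.35,.2),(.7,.45))
brass("top",(.4,-.4),(.8,-.1))
p,d,m=snap("top"); W=cloud(d,m)
c,s=np.cos(np.radians(6.2)),np.sin(np.radians(6.2)); R=np.array([[c,s],[-s,c]])
q=(W[...,:2]-[.7537,-.2395])@R.T; Z=W[...,2]
on=(abs(q[...,1])<.03)&(q[...,0]<-.2)&(q[...,0]>-.4)&(Z>.03)&(Z<.09)
x=q[...,0][on];print("bow",np.median(x[x<x.min()+.015]))
E
```

```text
[0.51597716 0.33664891 0.14211087] [-1.79959859e+02 -4.43347692e-02 -1.70237157e+02]
wrist [280 126  63 126] c [518.7 330.5] size [108.1  51.3] yaw 9.3 z [0.0041 0.0052 0.0064]
top [387 212  39  18] c [ 516.7 -265.1] size [ 41.8 108.2] yaw 96.0 z [0.0069 0.0112 0.015 ]
bow -0.31585315183232
```

Request:
move_arm(
  moves=[8,-0.2,-0.6,3,0,0,0,8,0,0,4,0,0,0,8,0,0,3,0,0,0,8,0,0,2,0,0,0,8,0,0,0.8,0,0,0,8,0,0,0,0,0,0,8,0,0,0,0,0,0],
)

```text
clock: 35.05
tool_pos: [0.5205, 0.3269, 0.0161]
orientation: [180.0, 0.1, -170.5]
force: [-0.2, -1.1, 0.5]
opening: 0.0798
gripper_force: 0.0
```

Request:
move_arm(
  moves=[8,0,0.3,0.5,0,0,0,4,0,0,0,0,0,0,4,0,0,0,0,0,0,4,0,0,0,0,0,0,4,0,0,0,0,0,0,4,0,0,0,0,0,0,4,0,0,0,0,0,0,4,0,0,0,0,0,0],
)

```text
clock: 35.85
tool_pos: [0.5194, 0.3302, 0.0104]
orientation: [180.0, 0.0, -170.4]
force: [-1.8, -0.1, 1.3]
opening: 0.0492
gripper_force: 30.0
```

Request:
move_arm(
  moves=[4,0,0,-0.5,0,0,0,4,0,0,-1.5,0,0,0,4,0,0,-3,0,0,0,4,0,0,-4,0,0,0,4,0,0,-3,0,0,0,4,0,0,-2,0,0,0,4,0,0,-0.5,0,0,0],
)

```text
clock: 36.55
tool_pos: [0.52, 0.3306, 0.1578]
orientation: [179.9, 0.2, -170.5]
force: [1.1, 0.5, -3.5]
opening: 0.0493
gripper_force: 30.0
```

```bash
python3 - <<'E'
from brass import *
o=ctrl.get_obs();print(o["tool_pos"],o["orientation"])
print(bay(-.173)); plan([*bay(-.173),.155],-83.8,18)
E
```

```text
[0.52003242 0.33056491 0.15777958] [ 1.79874766e+02  1.70439046e-01 -1.70450941e+02]
[np.float64(0.5817118832327894), np.float64(-0.2581838885371419)]
n 18 row dx,dy,dz cm [ 2.54 -2.58  0.02] rz -0.084 step cm 3.62
```

Request:
move_arm(
  moves=[4,2.54,-2.58,0.02,0,0,-0.084,4,2.54,-2.58,0.02,0,0,-0.084,4,2.54,-2.58,0.02,0,0,-0.084,4,2.54,-2.58,0.02,0,0,-0.084,4,2.54,-2.58,0.02,0,0,-0.084,4,2.54,-2.58,0.02,0,0,-0.084,4,2.54,-2.58,0.02,0,0,-0.084,4,2.54,-2.58,0.02,0,0,-0.084],
)

```text
clock: 37.35
tool_pos: [0.4291, 0.0581, 0.1525]
orientation: [179.9, -0.1, -131.7]
force: [0.7, 0.3, -2.3]
opening: 0.0493
gripper_force: 30.0
```

Request:
move_arm(
  moves=[4,2.54,-2.58,0.02,0,0,-0.084,4,2.54,-2.58,0.02,0,0,-0.084,4,2.54,-2.58,0.02,0,0,-0.084,4,2.54,-2.58,0.02,0,0,-0.084,4,2.54,-2.58,0.02,0,0,-0.084,4,2.54,-2.58,0.02,0,0,-0.084,4,2.54,-2.58,0.02,0,0,-0.084,4,2.54,-2.58,0.02,0,0,-0.084],
)

```text
clock: 38.15
tool_pos: [0.5288, -0.2082, 0.1504]
orientation: [179.9, 0.0, -93.3]
force: [0.9, 1.0, -2.7]
opening: 0.0491
gripper_force: 30.0
```

Request:
move_arm(
  moves=[4,2.54,-2.58,0.02,0,0,-0.084,4,2.54,-2.58,0.02,0,0,-0.084,4,0,0,0,0,0,0,4,0,0,0,0,0,0,4,0,0,3,0,0,0,4,0,0,2,0,0,0,4,0,0,0,0,0,0],
)

```text
clock: 38.85
tool_pos: [0.5769, -0.257, 0.0979]
orientation: [179.6, 0.2, -83.9]
force: [-1.5, 0.1, -2.8]
opening: 0.0497
gripper_force: 30.0
```

```bash
python3 - <<'E'
from brass import *
c,s=np.cos(np.radians(6.2)),np.sin(np.radians(6.2)); R=np.array([[c,s],[-s,c]])
o=ctrl.get_obs();print(o["tool_pos"],o["orientation"],o["force"])
p,d,m=snap("wrist"); W=cloud(d,m); hsv=cv2.cvtColor(p,cv2.COLOR_RGB2HSV)
q=(W[...,:2]-[.7537,-.2395])@R.T
k=(hsv[...,0]>12)&(hsv[...,0]<32)&(hsv[...,1]>120)&(abs(q[...,1])<.07)
for n,kk in(("held",k&(W[...,2]>.06)&(W[...,2]<.12)),("in",k&(W[...,2]<.02))):
    print(n,kk.sum(),np.percentile(q[kk],[.5,50,99.5],axis=0).round(4).tolist(),np.percentile(W[kk][:,2],[1,50,99]))
k=(abs(q[...,1])<.08)&(q[...,0]>-.1)&(q[...,0]<.05)&(W[...,2]>.087)&(W[...,2]<.097)&(hsv[...,1]<60);print("roof",k.sum(),np.percentile(q[k][:,0],[.5,2,5]) if k.sum() else 0)
plan([*bay(-.172),.06],-83.8,2)
E
```

```text
[ 0.57690855 -0.2570496   0.09792786] [ 1.79625423e+02  1.52302907e-01 -8.38632216e+01] [-1.52513489  0.05296391 -2.8263704 ]
held 14595 [[-0.2041, -0.0519], [-0.1793, -0.0183], [-0.1544, 0.0352]] [0.09133542 0.09280625 0.09467983]
in 6808 [[-0.2662, -0.0518], [-0.2417, -0.0157], [-0.2178, 0.0306]] [0.00877749 0.01033836 0.01184999]
roof 12942 [-0.07144959 -0.07103942 -0.07052717]
n 2 row dx,dy,dz cm [ 0.05 -0.21  2.  ] rz -0.0002 step cm 0.22
```

Request:
move_arm(
  moves=[4,0,-0.65,0,0,0,0,4,0,0,2.5,0,0,0,4,0,0,2,0,0,0,4,0,0,1.5,0,0,0,4,0,0,0.8,0,0,0,4,0,0,0.3,0,0,0,4,0,0,0,0,0,0],
)

```text
clock: 39.6
tool_pos: [0.5873, -0.2577, 0.0313]
orientation: [-179.9, -0.0, -83.8]
force: [-0.1, -0.4, -2.4]
opening: 0.0492
gripper_force: 30.0
```

Request:
move_arm(
  moves=[4,0,0.4,0,0,0,0,4,0,0,0.5,0,0,0,4,0,0,0.4,0,0,0,4,0,0,0,0,0,0,4,0,0,0,0,0,0],
)

```text
clock: 40.1
tool_pos: [0.5826, -0.2581, 0.0214]
orientation: [180.0, 0.0, -83.8]
force: [0.1, -0.3, -3.2]
opening: 0.0487
gripper_force: 30.0
```

Request:
move_arm(
  moves=[4,0,0,0.15,0,0,0,4,0,0,0.1,0,0,0,4,0,0,0,0,0,0],
)

```text
clock: 40.4
tool_pos: [0.5826, -0.2581, 0.0189]
orientation: [180.0, 0.0, -83.8]
force: [0.5, 0.4, -2.8]
opening: 0.049
gripper_force: 30.0
```

Request:
move_arm(
  moves=[4,0,0,0.15,0,0,0,4,0,0,0,0,0,0],
)

```text
clock: 40.6
tool_pos: [0.5826, -0.2581, 0.0174]
orientation: [180.0, 0.0, -83.8]
force: [0.5, -0.2, -3.2]
opening: 0.0493
gripper_force: 30.0
```

Clear. The plate is about 2 mm above the floor, so I'll release gently and rise.

Request:
move_arm(
  moves=[5.5,0,0,0,0,0,0,5.5,0,0,0,0,0,0,5.5,0,0,0,0,0,0,5.5,0,0,-1.5,0,0,0,5.5,0,0,-3,0,0,0,5.5,0,0,-5,0,0,0,5.5,0,0,-4,0,0,0,3,0,0,0,0,0,0],
)

```text
clock: 41.4
tool_pos: [0.5864, -0.2593, 0.1612]
orientation: [-179.3, -0.3, -83.8]
force: [0.8, -1.0, -0.8]
opening: 0.0511
gripper_force: 0.0
```

```bash
python3 - <<'E'
from brass import *
c,s=np.cos(np.radians(6.2)),np.sin(np.radians(6.2)); R=np.array([[c,s],[-s,c]])
o=ctrl.get_obs();print(o["tool_pos"],o["orientation"],o["force"])
p,d,m=snap("wrist","w7.png"); W=cloud(d,m); hsv=cv2.cvtColor(p,cv2.COLOR_RGB2HSV)
q=(W[...,:2]-[.7537,-.2395])@R.T
k=(hsv[...,0]>12)&(hsv[...,0]<32)&(hsv[...,1]>120)&(abs(q[...,1])<.07)&(W[...,2]<.03)
print(np.percentile(W[k][:,2],[.5,5,50,95,99.5]),np.histogram(q[k][:,0],bins=np.arange(-.28,-.12,.005)))
b=(hsv[...,0]>105)&(hsv[...,0]<125)&(hsv[...,1]>150)&(W[...,2]>.05)&(W[...,2]<.07)&(q[...,0]<-.29)&(abs(q[...,1])<.035)
print("bow",b.sum(),np.median(q[b],0) if b.sum() else 0)
plan([*bay(-.316),.13],-83.8,4)
E
```

```text
[ 0.5863661  -0.2593024   0.16117887] [-179.34979706   -0.2671583   -83.75217545] [ 0.79233706 -1.03163455 -0.83349591]
[0.00852385 0.00917659 0.01036784 0.01149805 0.01211369] (array([  0,   0, 202, 667, 635, 597, 463, 423, 456, 570, 586, 595, 330,
         0,   0,   0, 395, 695, 691, 661, 533, 452, 574, 716, 670, 700,
       140,   0,   0,   0,   0,   0]), array([-0.28 , -0.275, -0.27 , -0.265, -0.26 , -0.255, -0.25 , -0.245,
       -0.24 , -0.235, -0.23 , -0.225, -0.22 , -0.215, -0.21 , -0.205,
       -0.2  , -0.195, -0.19 , -0.185, -0.18 , -0.175, -0.17 , -0.165,
       -0.16 , -0.155, -0.15 , -0.145, -0.14 , -0.135, -0.13 , -0.125,
       -0.12 ]))
bow 790 [-0.31446555 -0.01371122]
n 4 row dx,dy,dz cm [-0.02  3.65  0.7 ] rz 0.0 step cm 3.65
```

View pics/w7.png

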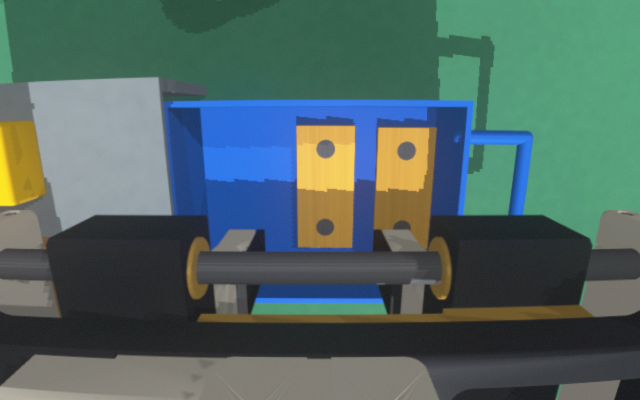

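The two plates lie flat side by side at u 297–355 and 377–435, separated by a gap. Next: pinch the handle and push the bin home.

Request:
move_arm(
  moves=[3,0,3.65,0,0,0,0,3,0,3.65,0,0,0,0,3,0,3.65,0,0,0,0,3,0,3.65,0,0,0,0,3,0,0,3,0,0,0,3,0,0,2,0,0,0,3,0,0,0,0,0,0],
)

```text
clock: 42.15
tool_pos: [0.4352, -0.2733, 0.1006]
orientation: [179.8, 0.1, -83.9]
force: [-0.1, 0.2, -0.4]
opening: 0.0301
gripper_force: 0.0
```

```bash
python3 - <<'E'
from h import *
o=ctrl.get_obs();print(o["tool_pos"],o["orientation"],o["opening"])
plan([*bay(-.315),.05],-83.8,3)
E
```

```text
[ 0.43515492 -0.27332476  0.10058885] [ 1.79753794e+02  1.06967995e-01 -8.38694127e+01] 0.030123526376004125
n 3 row dx,dy,dz cm [ 0.03 -0.18  1.69] rz -0.0004 step cm 0.18
```

Request:
move_arm(
  moves=[3,0,-0.2,2,0,0,0,3,0,0,2,0,0,0,3,0,0,1,0,0,0,0.5,0,0,0,0,0,0,0.5,0,0,0,0,0,0,0.5,0,0,0,0,0,0,0.5,0,0,0,0,0,0,0.5,0,0,0,0,0,0],
)

```text
clock: 42.95
tool_pos: [0.4401, -0.2738, 0.0535]
orientation: [-179.9, -0.0, -83.8]
force: [-0.7, -0.0, 5.4]
opening: 0.0085
gripper_force: 30.0
```

Request:
move_arm(
  moves=[0.5,0,-0.6,0,0,0,0,0.5,0,-1,0,0,0,0,0.5,0,-1.4,0,0,0,0,0.5,0,-1.6,0,0,0,0,0.5,0,-1.6,0,0,0,0,0.5,0,-1.6,0,0,0,0,0.5,0,-1.6,0,0,0,0,0.5,0,-1.4,0,0,0,0],
)

```text
clock: 43.75
tool_pos: [0.5477, -0.2618, 0.0535]
orientation: [-180.0, -0.0, -83.8]
force: [-3.2, 1.8, 7.9]
opening: 0.0091
gripper_force: 30.0
```

Request:
move_arm(
  moves=[0.5,0,-1.2,0,0,0,0,0.5,0,-1,0,0,0,0,0.5,0,-0.8,0,0,0,0,0.5,0,-0.7,0,0,0,0,0.5,0,-0.4,0,0,0,0,0.5,0,0,0,0,0,0],
)

```text
clock: 44.35
tool_pos: [0.5848, -0.2576, 0.0535]
orientation: [179.7, 0.0, -83.8]
force: [-11.0, 1.3, 15.4]
opening: 0.0089
gripper_force: 30.0
```

Request:
move_arm(
  moves=[0.5,0,-0.3,0,0,0,0,0.5,0,-0.3,0,0,0,0,0.5,0,0,0,0,0,0],
)

```text
clock: 44.65
tool_pos: [0.5849, -0.2576, 0.0532]
orientation: [179.1, 0.1, -83.9]
force: [-26.7, -0.3, 26.8]
opening: 0.0087
gripper_force: 30.0
```

Stalled at the home stop. I'll relax, release and rise clear.

Request:
move_arm(
  moves=[0.5,0,0.7,0,0,0,0,0.5,0,0,0,0,0,0,3,0,0,0,0,0,0,3,0,0,0,0,0,0,3,0,0,0,0,0,0],
)

```text
clock: 45.15
tool_pos: [0.5869, -0.2576, 0.0525]
orientation: [-180.0, -0.0, -83.8]
force: [0.0, -0.2, -0.1]
opening: 0.0269
gripper_force: 0.0
```

Request:
move_arm(
  moves=[3,0,0,-1,0,0,0,3,0,0,-3,0,0,0,3,0,0,-4,0,0,0,3,0,0,-3,0,0,0,3,0,0,0,0,0,0,3,0,0,0,0,0,0],
)

```text
clock: 45.75
tool_pos: [0.5871, -0.2576, 0.1639]
orientation: [-179.9, -0.0, -83.8]
force: [0.5, -0.4, -0.7]
opening: 0.0298
gripper_force: 0.0
```

```bash
python3 - <<'E'
from h import *
c,s=np.cos(np.radians(6.2)),np.sin(np.radians(6.2)); R=np.array([[c,s],[-s,c]])
p,d,m=snap("wrist"); W=cloud(d,m); hsv=cv2.cvtColor(p,cv2.COLOR_RGB2HSV)
q=(W[...,:2]-[.7537,-.2395])@R.T
b=(hsv[...,0]>105)&(hsv[...,0]<125)&(hsv[...,1]>150)&(W[...,2]>.05)&(W[...,2]<.07)&(q[...,0]<-.15)&(abs(q[...,1])<.035)
print("bow",b.sum(),np.median(q[b],0))
k=(hsv[...,0]>12)&(hsv[...,0]<32)&(hsv[...,1]>120)&(abs(q[...,1])<.07)&(W[...,2]<.03)
print(k.sum(),np.percentile(q[k][:,0],[1,99]) if k.sum() else 0,np.percentile(W[k][:,2],[1,50,99]) if k.sum() else 0)
print(ctrl.get_obs()["force"],ctrl.get_obs()["opening"])
E
```

```text
bow 1125 [-0.17085223 -0.00190282]
5113 [-0.10914343 -0.03861157] [0.00807114 0.01024772 0.01185982]
[-0.60611228 -0.63146678 -0.44161518] 0.03017464001891065
```

Tool travel between the two hard stops (0.4354 to 0.5849 along x) works out to 0.150 m, so the bin is fully home. The plates are flat and nothing is touching.

```bash
python3 -c "
from plant import ctrl
print(ctrl.close_job())"
```

```text
the job is handed in; nothing more can be done
None
```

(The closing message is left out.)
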